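# Clear the ring mandrel and hold it level

## Robot

A 6-joint arm with a two-finger parallel gripper is mounted at the origin on the work surface. World frame = base frame: x ahead of the robot, y to its left, z up, the work surface at z = 0. Lengths are in m, angles in rad, forces in N, time in s.
With the tool pointing down it reaches from about 0.35 to 0.975 m from the base axis. Payload 4.9 kg.
Tool frame: the origin (TCP) lies at the very end of the fingers, on their centre line; the grasp point (between the pads) lies 19 mm behind it; z points along the fingers, y is the line along which they close (so a half turn about z gives the same grasp; the last joint's range is limited). The gripper opens to 85 mm and grips with 20 to 120 N. Pads are 22 mm wide; open, the fingers measure 114 mm over their backs; the gripper's body (76 mm by 85 mm) begins 54 mm behind the grasp point. The pads swing forward as they close: fully open they stand 13 mm farther back than shut.
Start: joints at [-1.25, 0.053, 1.613, -0, 1.476, -0.119], TCP at [0.266, -0.566, 0.231] pointing down, gripper open.
Joint ranges: [-3.01, 3.01], [-1.01, 2.22], [0.06, 2.58], [-1.02, 4.17], [0.09, 2.62], [-3.14, 3.14]. Speed limits (rad/s): [2.57, 2.57, 3.14, 3.14, 3.14, 3.14].

## Interface

Orientations are given as a rotation vector (axis times angle).
In Python, from station import ctrl, imaging gives the robot as it stands.
- The arm moves only by the tool play_rows, never from a script. Its argument "series" is a list of rows, each a list of 3 entries, a list of its own where there are three numbers: the opening, from 0 (shut) to 1 (fully open), then the shift along the tool's x, y, z each as a share of 0.05 m, from -1 to 1, then the turn, a rotation vector about the tool's x, y, z each as a share of 8 degrees, from -1 to 1. In form: [[grip, [dx, dy, dz], [ax, ay, az]], ...]. A call has 1 to 8 rows; each row shifts and turns the commanded pose from where the row before left it, along the tool's axes as they then stand; what a row does not reach is not made up. A row lasts 1/8 s, in which the tool goes at most 62.5 mm and 10.7 degrees, less where a joint would pass 70% of its speed; a pose out of reach is approached as far as the arm can. A call with a number of a shift or a turn outside -1 to 1 is refused whole. A call with a gripper value outside its range is refused whole. The fingers move at their own pace and stop on an object; "force" is the grip in N (left out, the last holds). Time passes only in rows, so rows that do not move let the fingers close. It gives the time, the measured TCP pose, the force, the opening and the grip force at its end, in the units of the state.
- ctrl.get_obs(): the state, without advancing time (a new reading comes with each control period).
- imaging.get_image(name): name is "scene" or "top" or "wrist"; returns a dict with "color" (480x640x3 uint8, blue, green, red), "fx", "fy", "cx", "cy" (pixels), "extrinsics" (4x4, takes a point from world to camera coordinates); the wrist camera has in their place "hand_eye" (4x4, takes a point from camera to tool coordinates, whose origin is the TCP and whose axes are the flange's). Camera axes: x right, y down, z forward; pixel columns grow to the right and rows downward; lengths in m; the calibration is good to about 2 mm. A picture is of the moment at which its call begins: read the wrist's pose just before it. There is no depth.
- ctrl.finish_job(): hands the job in; it is judged then, once.
The state is a dict: "t": time; "q": joint angles; "dq": joint speeds; "effort": joint torques, N m; "tool_pos": TCP position; "tool_rot": TCP orientation; "contact_force": force on the tool from outside, world axes, zero at the start; "wrist_torque": the same for the moment, N m; "opening": finger opening in m; "grip_force": force on a finger pad.
Only numpy, scipy, OpenCV 4.12 (cv2) and the standard library are available. Lean on these libraries where they do the work, as an engineer would, in place of code of your own. Each camera call takes 0.05 s, during which the arm holds its last target. There are 200 camera calls.

## Task

The clay ring hanging on the slanted aluminium mandrel is finished: slip it up and off the mandrel, put it down in the shallow grey tray without dropping it and let go of it. Then draw the mandrel out of its wooden stand, turn it level and finish while still holding it level and still in the gripper, about 25 cm above the desk. Take the ring off while the mandrel is still home in its stand, and leave the mug, bottle and paint pot where they are.

Things in the scene. Friction and masses are not known exactly. Their poses are not given: they have to be found in the camera images.
- ring: Thick terracotta ring, 44 mm outer diameter, 29 mm bore, 18 mm wide, about 30 g. Origin at its centre, z along the bore axis. It starts hanging on the mandrel's rod, bore axis along the rod, resting against the mandrel's collar; it is loose on the rod (7 mm play), so its centre hangs about 3.5 mm below the rod's axis.
- mandrel: Turned aluminium mandrel, 142 mm long, about 0.17 kg (0.13 to 0.22). Origin on its axis at the underside of the collar, z along the axis to the free nose. Collar 44 mm diameter, z 0 to 12 mm. Rod 22 mm diameter, z 12 to 86 mm, then a taper to 14 mm at z 92. Shank 20 mm diameter, z -50 to 0, in the stand's socket, the collar against its mouth. Centre of mass near z 15 mm.
- mandrel_nose (a point): Tip of the mandrel's nose, 92 mm along its axis from its origin; axes as the mandrel's. In the stand the mandrel leans 50 to 53 degrees from vertical (it sags a little in its socket), nose up and away from the robot along the stand's +x (within about 23 degrees of the room's +x); its own x axis then points forward and down, its y axis is level.
- stand: Wooden stand fixed to the desk. Origin at the underside of its base (130 x 100 x 18 mm); turned about the vertical only. A 56 mm square drilled block, slanted 50 degrees from vertical towards the stand's +x, carries the mandrel; two upright cheeks, 72 mm apart over their outsides and 72 mm high, stand at its sides, behind x = 23 mm.
- socket_mouth (a point): Centre of the socket's mouth, 30 mm along the stand's +x from its origin and 85 mm above the desk (axes as the stand's). The socket runs 55 mm down along the slant, 22 mm in diameter.
- tray: Shallow square grey tray fixed to the desk, 160 x 160 mm outside, 18 mm high, walls and floor 5 mm thick. Origin at the centre of its underside. Empty at the start. It lies on the other side (left or right) from the stand.
- mug: Blue mug, 80 mm across, 92 mm high, with a handle; origin at the centre of its underside. Leave it alone.
- varnish: Amber glass bottle with black cap, 42 mm across, 75 mm high; origin at the centre of its underside. Leave it alone.
- paint_pot: Small clear pot with white lid, 44 mm across, 40 mm high; origin at the centre of its underside. Leave it alone.

How it is judged:
By the outcome, as a careful person would: the job done as asked, in the order asked, and still so for the second after the job is handed in, while the arm keeps its last pose, push and grip.
It also fails if it takes over 64 s, if anything falls off the work surface, if the arm or the gripper's body presses on something with over 40 N, if the wrist force passes 120 N, or if a joint passes its speed limit or range.

## Working session

There is one attempt and no reset: what is moved stays moved. The work goes in short steps, Python scripts to look and compute and a tool call to move; the robot and the scene stay as the last step left them, time stands still between calls to the robot, and variables do not carry over. Pictures are saved under pics/ and viewed, at most 10 in all, crops included, and the job is handed in when it is done.

Besides the shell and the picture viewer there is one more tool, called after ">>>" by a JSON object that holds its "op" and its "data". play_rows: Moves the arm, as the interface text tells. Shift numbers are shares of 0.05 m and turn numbers shares of 8 degrees, none past 1 either way. Its arguments: {"type":"object","properties":{"series":{"type":"array"},"force":{"type":"number"}},"required":["series"]}

```bash
ls; mkdir -p pics
python3 - <<'E'
from station import ctrl, imaging
import cv2,numpy as np
o=ctrl.get_obs();print({k:np.round(v,3) for k,v in o.items()})
for n in("scene","top","wrist"):
    im=imaging.get_image(n);cv2.imwrite(f"pics/{n}0.png",im["color"])
    print(n,im["fx"],im["fy"],im["cx"],im["cy"],np.round(im.get("extrinsics",im.get("hand_eye")),4).tolist())
E
```

```text
pics
{'t': np.float64(0.0), 'q': array([-1.25 ,  0.053,  1.614,  0.   ,  1.476, -0.119]), 'dq': array([-0.   ,  0.   , -0.   , -0.001, -0.   , -0.001]), 'effort': array([-0.0000e+00, -3.9367e+01, -3.7018e+01, -0.0000e+00,  7.0000e-03,
        0.0000e+00]), 'tool_pos': array([ 0.266, -0.565,  0.23 ]), 'tool_rot': array([-3.064, -0.685,  0.   ]), 'contact_force': array([-0.562,  0.262,  0.387]), 'wrist_torque': array([ 0.02 , -0.039, -0.01 ]), 'grip_force': np.float64(0.0), 'opening': np.float64(0.086)}
scene 541.5429568671836 541.5429568671836 323.93407146676725 235.1873102262413 [[-0.6237, 0.7816, 0.0106, 0.3938], [0.5858, 0.4764, -0.6556, -0.2749], [-0.5175, -0.4027, -0.755, 1.1799], [0.0, 0.0, 0.0, 1.0]]
top 480.74752633918274 480.74752633918274 331.5179505494166 247.20634363952814 [[-0.0014, -0.9992, 0.0389, -0.0237], [-0.9938, -0.003, -0.1114, 0.5987], [0.1115, -0.0388, -0.993, 0.7308], [0.0, 0.0, 0.0, 1.0]]
wrist 332.98812431805305 332.98812431805305 314.1848632804212 234.4179605943399 [[-0.0013, -0.959, -0.2834, 0.0711], [1.0, -0.001, -0.0009, 0.0002], [0.0006, -0.2834, 0.959, -0.1424], [0.0, 0.0, 0.0, 1.0]]
```

View pics/scene0.png

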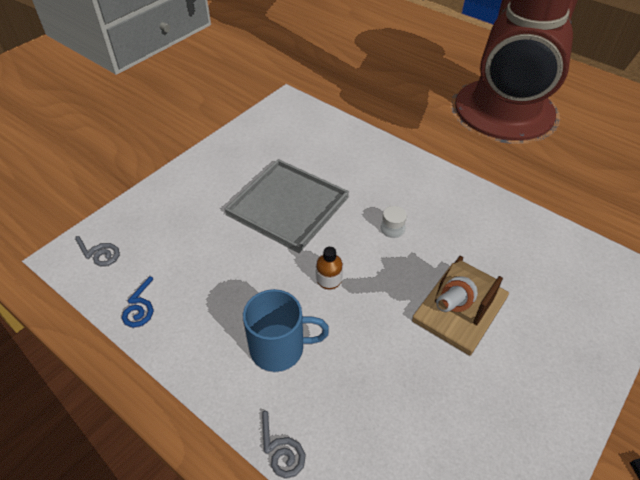

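View pics/top0.png

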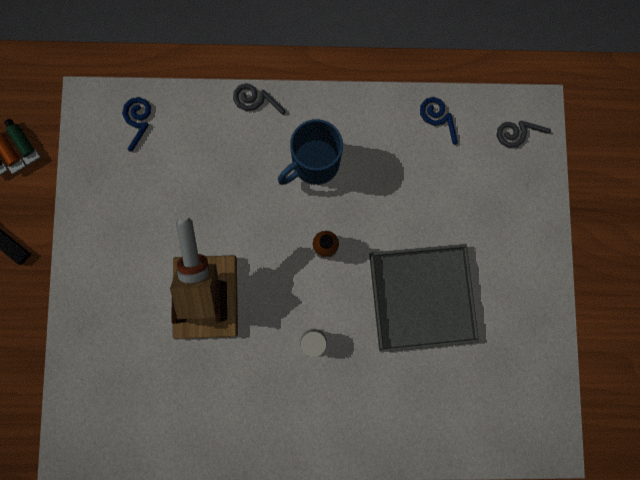

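The scene view has the tray at (287,203), the stand at (460,305) with the ring around (458,292) and the nose near (443,303). The top view has the nose near (184,220), the ring near (193,268) and the tray at (427,297). Next I'll enlarge the stand in both views.

```bash
cat > h.py <<'E'
import numpy as np,cv2
from scipy.spatial.transform import Rotation as R
K={'scene':(541.543,323.934,235.187,[[-0.6237,0.7816,0.0106,0.3938],[0.5858,0.4764,-0.6556,-0.2749],[-0.5175,-0.4027,-0.755,1.1799]]),
'top':(480.7475,331.518,247.206,[[-0.0014,-0.9992,0.0389,-0.0237],[-0.9938,-0.003,-0.1114,0.5987],[0.1115,-0.0388,-0.993,0.7308]])}
HE=np.array([[-0.0013,-0.959,-0.2834,0.0711],[1,-0.001,-0.0009,0.0002],[0.0006,-0.2834,0.959,-0.1424],[0,0,0,1]])
def ray(c,uv):
    f,cx,cy,E=K[c];E=np.array(E);d=E[:,:3].T@np.array([(uv[0]-cx)/f,(uv[1]-cy)/f,1])
    return -E[:,:3].T@E[:,3],d/np.linalg.norm(d)
def plane(c,uv,z):
    o,d=ray(c,uv);return o+d*(z-o[2])/d[2]
def tri(a,b):
    (o,d),(p,e)=a,b
    s=np.linalg.lstsq(np.c_[d,-e],p-o,rcond=None)[0];A=o+d*s[0];B=p+e*s[1]
    return (A+B)/2,np.linalg.norm(A-B)
def proj(c,P):
    f,cx,cy,E=K[c];E=np.array(E);q=E[:,:3]@P+E[:,3];return q[:2]/q[2]*f+[cx,cy]
def wray(obs,uv,f=332.988,cx=314.185,cy=234.418):
    T=R.from_rotvec(obs['tool_rot']).as_matrix();d=T@HE[:3,:3]@np.array([(uv[0]-cx)/f,(uv[1]-cy)/f,1])
    return T@HE[:3,3]+obs['tool_pos'],d/np.linalg.norm(d)
E
python3 - <<'E'
from h import *
a=cv2.imread('pics/scene0.png')[250:360,405:515];b=cv2.imread('pics/top0.png')[210:345,150:260]
a=cv2.resize(a,None,fx=4,fy=4,interpolation=2);b=cv2.resize(b,None,fx=3.2,fy=3.2,interpolation=2)
c=np.zeros((440,800,3),np.uint8);c[:440,:440]=a;c[:432,445:445+352]=b[:432]
cv2.imwrite('pics/crop1.png',c)
t=cv2.imread('pics/top0.png')
for p in [(371,252),(467,246),(478,341),(382,350)]:print(plane('top',p,.018))
for p in [(313,343)]:print('pot',plane('top',p,.04))
print('bottle',plane('top',(324,243),.075),'mug',plane('top',(317,152),.092))
E
```

```text
[ 0.59286552 -0.08811568  0.018     ]
[ 0.60318026 -0.24653819  0.018     ]
[ 0.44944679 -0.25934199  0.018     ]
[ 0.43604081 -0.10404867  0.018     ]
pot [0.44940151 0.00579629 0.04      ]
bottle [ 0.60046321 -0.01028062  0.075     ] mug [7.35921729e-01 6.76205803e-04 9.20000000e-02]
```

View pics/crop1.png

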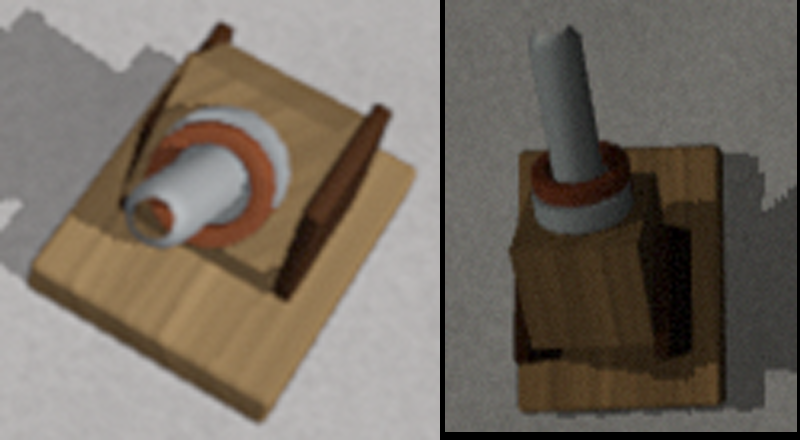

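Run:
```python
from h import *
n,e=tri(ray('scene',(443.75,305)),ray('top',(184.4,220.5)));print('nose',n,e)
c=[plane('top',p,.018) for p in [(173.4,257),(235.9,256),(236.6,336.5),(173.1,338)]]
print(np.round(c,3)); m=np.mean(c,0);print('center',m)
s=[plane('scene',p,.018) for p in [(413.7,317),(471.2,352.3),(508.5,293)]];print(np.round(s,3),'mid',(s[0]+s[2])/2)
for a,b in((s[0],s[1]),(s[1],s[2])):print(np.linalg.norm(a-b),np.degrees(np.arctan2(*(a-b)[[1,0]])))
# wall: collar top-view ; ring front centre etc
```

```text
nose [0.62297442 0.18295819 0.1365549 ] 0.001801359652197685
[[0.584 0.229 0.018]
 [0.586 0.13  0.018]
 [0.458 0.126 0.018]
 [0.456 0.225 0.018]]
center [0.52108525 0.17777816 0.018     ]
[[0.587 0.136 0.018]
 [0.586 0.231 0.018]
 [0.458 0.227 0.018]] mid [0.52249339 0.18125356 0.018     ]
0.0954055619157654 -89.05319502639226
0.12795520788449816 2.027322465190358
```

```bash
cat >> h.py <<'E'
def frame(lean,yaw):
    l,y=np.radians([lean,yaw]);a=np.array([np.sin(l)*np.cos(y),np.sin(l)*np.sin(y),np.cos(l)])
    z=np.array([np.cos(l)*np.cos(y),np.cos(l)*np.sin(y),-np.sin(l)])
    return np.c_[a,np.cross(z,a),z]
def plan(o,P,Rt):
    T=R.from_rotvec(o['tool_rot'])
    d=T.as_matrix().T@(P-o['tool_pos'])/.05
    r=(T.inv()*R.from_matrix(Rt)).as_rotvec(degrees=True)/8
    print('shift units (tool now)',np.round(d,3),'| after turn',np.round(Rt.T@(P-o['tool_pos'])/.05,3),'turn',np.round(r,3),'F',np.round(o['contact_force'],1),'pos',np.round(o['tool_pos'],4),'open',o['opening'],'grip',round(float(o['grip_force']),1),'t',round(float(o['t']),2))
E
python3 - <<'E'
from h import *
from station import ctrl
F=frame(52,2);M=np.array([.551,.180,.083])
T=M+F@[.025,0,.0035+.022];S=T-.12*F[:,2];print(T,S)
plan(ctrl.get_obs(),S+[0,0,.06],F)
E
```

```text
[0.58637807 0.18123543 0.07829726] [0.5125437  0.17865708 0.17285855]
shift units (tool now) [ 10.795 -11.36   -0.031] | after turn [  4.324 -14.693   3.314] turn [-0.972  4.685  2.788] F [-0.4 -0.5  0.1] pos [ 0.266  -0.5651  0.2303] open 0.08544061037621008 grip 0.0 t 0.15
```

>>> {"op": "play_rows", "data": {"series": [[1,[0.6,-0.63,0],[0,0,0]],[1,[0.6,-0.63,0],[0,0,0]],[1,[0.6,-0.63,0],[0,0,0]],[1,[0.6,-0.63,0],[0,0,0]],[1,[0.6,-0.63,0],[0,0,0]],[1,[0.6,-0.63,0],[0,0,0]],[1,[0.6,-0.63,0],[0,0,0]],[1,[0.6,-0.63,0],[0,0,0]]]}}

```text
t: 1.15
tool_pos: [0.3761, -0.2338, 0.231]
tool_rot: [-3.066, -0.685, -0.0]
contact_force: [-0.1, -0.1, 0.3]
opening: 0.085
grip_force: 0.0
```

>>> {"op": "play_rows", "data": {"series": [[1,[0.6,-0.63,0],[0,0,0]],[1,[0.6,-0.63,0],[0,0,0]],[1,[0.6,-0.63,0],[0,0,0]],[1,[0.6,-0.63,0],[0,0,0]],[1,[0.6,-0.63,0],[0,0,0]],[1,[0.6,-0.63,0],[0,0,0]],[1,[0.6,-0.63,0],[0,0,0]],[1,[0.6,-0.63,0],[0,0,0]]]}}

```text
t: 2.15
tool_pos: [0.4859, 0.0964, 0.2311]
tool_rot: [3.066, 0.686, -0.0]
contact_force: [-0.1, -0.5, 0.4]
opening: 0.0856
grip_force: 0.0
```

>>> {"op": "play_rows", "data": {"series": [[1,[0.6,-0.63,0],[0,0,0]],[1,[0,0,0],[-0.16,0.78,0.46]],[1,[0,0,0],[-0.16,0.78,0.46]],[1,[0,0,0],[-0.16,0.78,0.46]],[1,[0,0,0],[-0.16,0.78,0.46]],[1,[0,0,0],[-0.16,0.78,0.46]],[1,[0,0,0],[-0.16,0.78,0.46]],[1,[0,0,0],[0,0,0]]]}}

```text
t: 3.15
tool_pos: [0.4978, 0.1364, 0.229]
tool_rot: [-2.961, -0.062, -1.013]
contact_force: [0.7, -0.1, 0.1]
opening: 0.0851
grip_force: 0.0
```

Run:
```python
from h import *
from station import ctrl
F=frame(52,2);M=np.array([.551,.180,.083])
T=M+F@[.025,0,.0035+.022];S=T-.12*F[:,2]
plan(ctrl.get_obs(),S,F)
```

```text
shift units (tool now) [-0.427 -0.835  1.088] | after turn [-0.436 -0.835  1.085] turn [-0.014  0.028  0.043] F [ 0.7 -0.1  0.1] pos [0.4978 0.1364 0.229 ] open 0.08511071490654552 grip 0.0 t 3.15
```

>>> {"op": "play_rows", "data": {"series": [[1,[-0.22,-0.42,0.4],[0,0,0.02]],[1,[-0.21,-0.42,0.4],[0,0,0.02]],[1,[0,0,0],[0,0,0]],[1,[0,0,0],[0,0,0]]]}}

```text
t: 3.65
tool_pos: [0.5063, 0.1782, 0.1877]
tool_rot: [-2.958, -0.051, -1.018]
contact_force: [-0.7, -0.1, 1.4]
opening: 0.0856
grip_force: 0.0
```

Run:
```python
from h import *
from station import ctrl,imaging
F=frame(52,2);M=np.array([.551,.180,.083])
T=M+F@[.025,0,.0035+.022]
o=ctrl.get_obs();plan(o,T,F);print(repr(o['tool_rot']))
im=imaging.get_image('wrist')['color'];cv2.imwrite('pics/w1.png',im)
```

```text
shift units (tool now) [-8.40e-02 -2.00e-03  2.71e+00] | after turn [-0.084 -0.005  2.71 ] turn [-0.01   0.001 -0.007] F [-0.7 -0.1  1.4] pos [0.5063 0.1782 0.1877] open 0.08556091030732921 grip 0.0 t 3.65
array([-2.95788742, -0.05084289, -1.01814763])
```

View pics/w1.png

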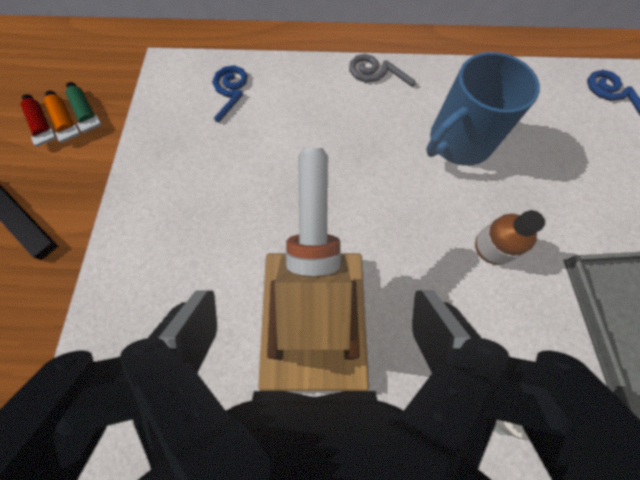

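The wrist view shows the rod straight up the image at column ~313, on the tool's centre plane. The nose is at row ~150, the ring's edges at rows ~236–254 and the collar's lower edge at ~272.

Run:
```python
from h import *
o=dict(tool_pos=np.array([.5063,.1782,.1877]),tool_rot=np.array([-2.95788742,-0.05084289,-1.01814763]))
im=cv2.imread('pics/w1.png')
hsv=cv2.cvtColor(im,cv2.COLOR_BGR2HSV);c=im[140:285,314].astype(int)
prev=None
for i in range(0,145,2):print(i+140,c[i],end=' ')
def wp(P):
    T=R.from_rotvec(o['tool_rot']).as_matrix();t=T.T@(P-o['tool_pos']);q=HE[:3,:3].T@(t-HE[:3,3]);return q[:2]/q[2]*332.988+[314.185,234.418]
print()
for lean in (51,52.,53):
    F=frame(lean,2);M=np.array([.552,.180,.084])
    print(lean,[np.round(wp(M+F@p),1).tolist() for p in ([.092,0,-.007],[.030,0,-.0185],[.012,0,-.022],[0,0,-.022])])
print(proj('scene',M+F@[.092,0,0]),proj('top',M+F@[.092,0,0]))
```

```text
140 [191 195 199] 142 [191 193 199] 144 [190 191 198] 146 [190 191 196] 148 [179 179 178] 150 [181 179 174] 152 [174 173 170] 154 [173 171 169] 156 [171 170 168] 158 [167 166 163] 160 [172 169 167] 162 [173 168 167] 164 [168 166 165] 166 [169 169 166] 168 [170 167 163] 170 [167 165 161] 172 [171 168 166] 174 [167 164 164] 176 [169 167 165] 178 [165 164 161] 180 [167 164 162] 182 [166 165 162] 184 [169 164 163] 186 [165 163 160] 188 [166 164 163] 190 [166 165 162] 192 [165 163 161] 194 [169 168 164] 196 [164 162 162] 198 [164 163 159] 200 [163 162 160] 202 [163 163 159] 204 [164 161 160] 206 [162 161 160] 208 [164 161 159] 210 [160 160 156] 212 [160 160 160] 214 [159 157 153] 216 [161 157 157] 218 [160 158 156] 220 [156 155 152] 222 [159 156 156] 224 [158 156 154] 226 [158 156 154] 228 [155 154 154] 230 [154 152 151] 232 [154 154 153] 234 [156 156 152] 236 [153 151 149] 238 [153 152 148] 240 [151 150 148] 242 [154 154 152] 244 [135 137 144] 246 [ 71  83 121] 248 [ 58  77 134] 250 [ 59  80 136] 252 [ 54  78 129] 254 [ 54  75 128] 256 [ 58  77 130] 258 [ 80  93 132] 260 [134 136 139] 262 [157 157 154] 264 [155 155 154] 266 [153 152 149] 268 [155 153 153] 270 [152 152 149] 272 [150 149 147] 274 [144 145 145] 276 [ 92 100 110] 278 [ 62  90 112] 280 [ 61  86 112] 282 [ 66  96 125] 284 [ 74 109 139] 
51 [[313.9, 146.4], [314.1, 234.8], [314.2, 259.5], [314.2, 274.5]]
52.0 [[313.9, 146.1], [314.1, 234.2], [314.2, 258.9], [314.2, 274.0]]
53 [[313.9, 145.9], [314.1, 233.5], [314.2, 258.3], [314.2, 273.5]]
[442.14552192 304.79337752] [183.58445096 218.63886568]
```

Run:
```python
import cv2
a=cv2.imread('pics/w1.png')[215:295,264:364];cv2.imwrite('pics/c2.png',cv2.resize(a,None,fx=7,fy=7,interpolation=2))
```

```text
(no output)
```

View pics/c2.png

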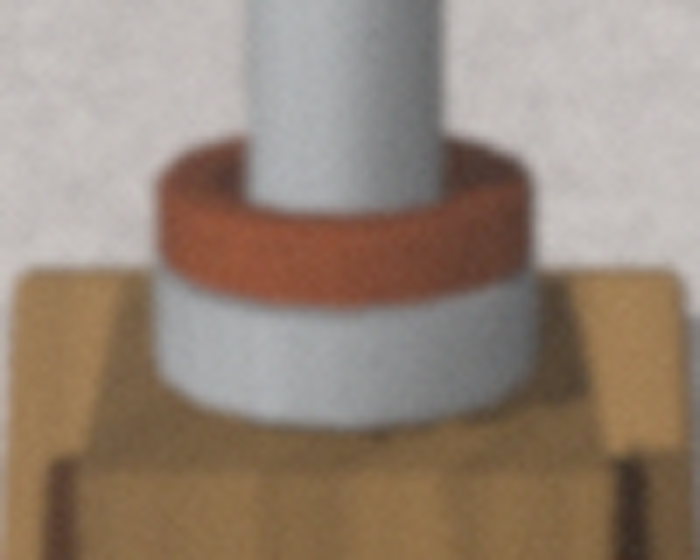

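Run:
```python
from h import *
from station import ctrl
F=frame(52,2);M=np.array([.5514,.180,.0836])
plan(ctrl.get_obs(),M+F@[.0245,0,.0235],F)
```

```text
shift units (tool now) [-0.092 -0.005  2.671] | after turn [-0.089 -0.008  2.671] turn [-0.009 -0.007 -0.012] F [-0.4 -0.  -0. ] pos [0.5065 0.178  0.1881] open 0.08519559827257213 grip 0.0 t 3.7
```

>>> {"op": "play_rows", "data": {"series": [[1,[-0.09,0,0.4],[0,0,0]],[1,[0,0,0.6],[0,0,0]],[1,[0,0,0.6],[0,0,0]],[1,[0,0,0.6],[0,0,0]],[1,[0,0,0.3],[0,0,0]],[1,[0,0,0.17],[0,0,0]],[1,[0,0,0],[0,0,0]],[1,[0,0,0],[0,0,0]]]}}

```text
t: 4.7
tool_pos: [0.5846, 0.1813, 0.0797]
tool_rot: [-2.957, -0.05, -1.02]
contact_force: [1.0, -0.4, -0.7]
opening: 0.085
grip_force: 0.0
```

Run:
```python
from h import *
from station import ctrl,imaging
F=frame(52,2);M=np.array([.5514,.180,.0836])
plan(ctrl.get_obs(),M+F@[.0245,0,.0235],F)
im=imaging.get_image('wrist')['color'];cv2.imwrite('pics/w2.png',im)
```

```text
shift units (tool now) [ 0.014  0.003 -0.   ] | after turn [ 0.014  0.003 -0.   ] turn [-0.012 -0.008 -0.012] F [ 1.  -0.4 -0.7] pos [0.5846 0.1813 0.0797] open 0.08501043947824215 grip 0.0 t 4.7
```

View pics/w2.png

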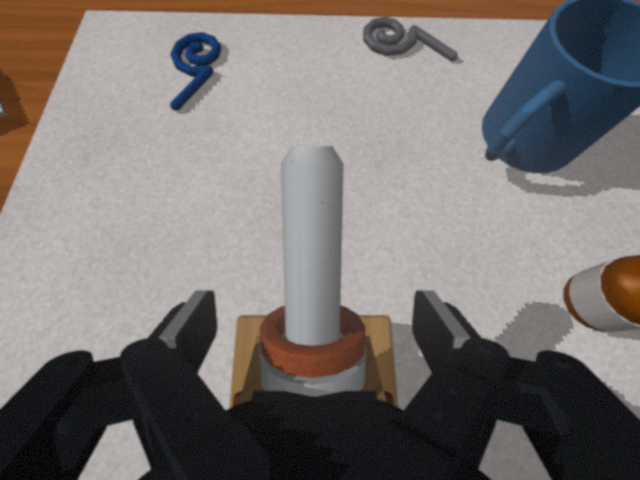

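The wrist view shows the ring centred at column ~313, between the pads at columns 215 and 413. I'll close on it.

>>> {"op": "play_rows", "data": {"series": [[0,[0,0,0],[0,0,0]],[0,[0,0,0],[0,0,0]],[0,[0,0,0],[0,0,0]],[0,[0,0,0],[0,0,0]],[0,[0,0,0],[0,0,0]],[0,[0,0,0],[0,0,0]],[0,[0,0,0],[0,0,0]],[0,[0,0,0],[0,0,0]]], "force": 30}}

```text
t: 5.75
tool_pos: [0.5844, 0.1816, 0.0789]
tool_rot: [-2.957, -0.05, -1.018]
contact_force: [-3.7, 3.9, 4.2]
opening: 0.043
grip_force: 30.3
```

>>> {"op": "play_rows", "data": {"series": [[0,[0,0,-0.06],[0,0,0]],[0,[0.1,0,0],[0,0,0]],[0,[0.1,0,0],[0,0,0]],[0,[0,0,0],[0,0,0]]]}}

```text
t: 6.25
tool_pos: [0.5908, 0.1813, 0.0875]
tool_rot: [-2.958, -0.05, -1.019]
contact_force: [0.3, -0.0, -0.0]
opening: 0.0427
grip_force: 30.4
```

Run:
```python
from h import *
from station import ctrl,imaging
o=ctrl.get_obs();T=R.from_rotvec(o['tool_rot']).as_matrix()
print(np.round(T.T@o['contact_force'],1),o['opening'],o['grip_force'],o['tool_pos'])
im=imaging.get_image('wrist')['color'];cv2.imwrite('pics/w3.png',im)
```

```text
[0.2 0.  0.2] 0.042673451151452144 30.422379076480865 [0.59081026 0.18130966 0.08753479]
```

View pics/w3.png

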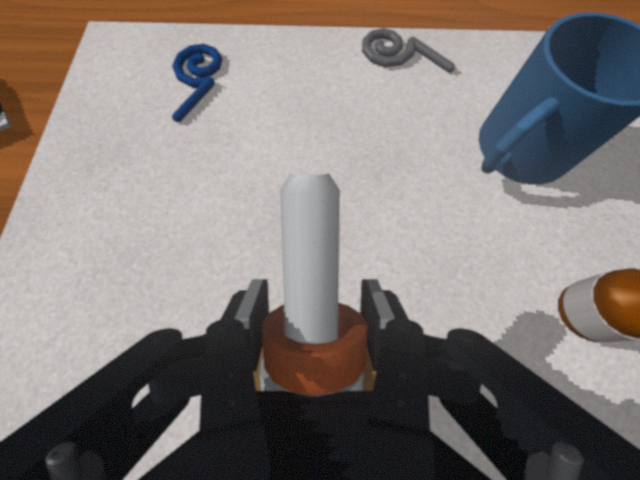

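The ring is held at 43 mm opening and slides freely, with side forces near 0. I'll keep going up the rod.

>>> {"op": "play_rows", "data": {"series": [[0,[0.12,0,0],[0,0,0]],[0,[0.12,0,0],[0,0,0]],[0,[0.12,0,0],[0,0,0]],[0,[0.12,0,0],[0,0,0]],[0,[0.12,0,0],[0,0,0]],[0,[0.12,0,0],[0,0,0]],[0,[0,0,0],[0,0,0]]]}}

```text
t: 7.18
tool_pos: [0.6192, 0.1826, 0.1099]
tool_rot: [-2.957, -0.05, -1.019]
contact_force: [-0.3, -0.5, -0.8]
opening: 0.043
grip_force: 30.4
```

Run:
```python
from h import *
from station import ctrl,imaging
o=ctrl.get_obs();T=R.from_rotvec(o['tool_rot']).as_matrix()
print(np.round(T.T@o['contact_force'],1),o['opening'],o['grip_force'],o['tool_pos'])
im=imaging.get_image('wrist')['color'];cv2.imwrite('pics/w4.png',im[200:420,200:430])
```

```text
[-0.7  0.4  0.4] 0.04303923154668861 30.429775714874268 [0.61920466 0.18255285 0.10989956]
```

View pics/w4.png

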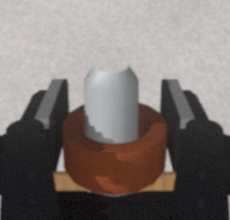

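>>> {"op": "play_rows", "data": {"series": [[0,[0.12,0,0],[0,0,0]],[0,[0.12,0,0],[0,0,0]],[0,[0.12,0,0],[0,0,0]],[0,[0.12,0,0],[0,0,0]],[0,[0.12,0,0],[0,0,0]],[0,[0.12,0,0],[0,0,0]],[0,[0.12,0,0],[0,0,0]],[0,[0.2,0,0],[0,0,0]]]}}

```text
t: 8.22
tool_pos: [0.6596, 0.1838, 0.1411]
tool_rot: [-2.958, -0.05, -1.017]
contact_force: [-0.1, 0.6, -0.3]
opening: 0.0427
grip_force: 30.4
```

>>> {"op": "play_rows", "data": {"series": [[0,[0.3,0,0],[0,0,0]],[0,[0.3,0,-0.3],[0,0,0]],[0,[0,0,-0.6],[0,0,0]],[0,[0,0,-0.6],[0,0,0]],[0,[0,0,-0.4],[0,-0.5,0]],[0,[0,0,0],[0,-0.8,0]],[0,[0,0,0],[0,-0.8,0]],[0,[0,0,0],[0,-0.8,0]]]}}

```text
t: 9.22
tool_pos: [0.6256, 0.1826, 0.2361]
tool_rot: [-3.108, -0.054, -0.401]
contact_force: [-0.2, -0.3, -0.4]
opening: 0.0428
grip_force: 30.6
```

Run:
```python
from h import *
from station import ctrl,imaging
o=ctrl.get_obs()
c=np.mean([plane('top',p,.018) for p in [(371,252),(467,246),(478,341),(382,350)]],0);print(c)
plan(o,np.array([c[0],c[1],.2]),frame(90,0))
```

```text
[ 0.52038334 -0.17451113  0.018     ]
shift units (tool now) [-2.455  7.066  0.084] | after turn [-2.105  7.142  0.723] turn [-0.051 -1.836  0.247] F [-0.2 -0.3 -0.4] pos [0.6256 0.1826 0.2361] open 0.04279301361948785 grip 30.6 t 9.22
```

>>> {"op": "play_rows", "data": {"series": [[0,[0,0,0],[-0.03,-0.92,0.12]],[0,[0,0,0],[-0.02,-0.92,0.12]],[0,[-0.21,0.71,0],[0,0,0]],[0,[-0.21,0.71,0],[0,0,0]],[0,[-0.21,0.71,0],[0,0,0]],[0,[-0.21,0.71,0],[0,0,0]],[0,[-0.21,0.71,0],[0,0,0]],[0,[-0.21,0.71,0],[0,0,0]]]}}

```text
t: 10.22
tool_pos: [0.5623, -0.032, 0.2355]
tool_rot: [3.141, 0.001, 0.004]
contact_force: [0.1, 0.2, -0.2]
opening: 0.0432
grip_force: 30.6
```

>>> {"op": "play_rows", "data": {"series": [[0,[-0.21,0.71,0],[0,0,0]],[0,[-0.21,0.71,0],[0,0,0]],[0,[-0.21,0.71,0],[0,0,0]],[0,[-0.21,0.71,0],[0,0,0]],[0,[0,0,0],[0,0,0]],[0,[0,0,0],[0,0,0]]]}}

```text
t: 10.98
tool_pos: [0.5205, -0.1726, 0.2351]
tool_rot: [3.141, 0.001, 0.003]
contact_force: [-0.2, -0.2, -0.9]
opening: 0.0429
grip_force: 30.7
```

Run:
```python
from h import *
from station import ctrl,imaging
o=ctrl.get_obs()
plan(o,np.array([.52,-.1745,.03]),frame(90,0))
for n in('scene','top'):cv2.imwrite(f'pics/{n}1.png',imaging.get_image(n)['color'])
w=imaging.get_image('wrist')['color']
t=cv2.imread('pics/scene1.png')
c=np.zeros((480,800,3),np.uint8);c[:300,:400]=cv2.resize(w,(400,300));c[:480,400:]=cv2.resize(t[120:360,200:400],None,fx=2,fy=2)
cv2.imwrite('pics/m1.png',c)
```

```text
shift units (tool now) [-0.017  0.037  4.102] | after turn [-0.01   0.038  4.102] turn [ 0.002 -0.013  0.003] F [-0.2 -0.2 -0.9] pos [ 0.5205 -0.1726  0.2351] open 0.0428517008307153 grip 30.7 t 10.97
```

View pics/m1.png

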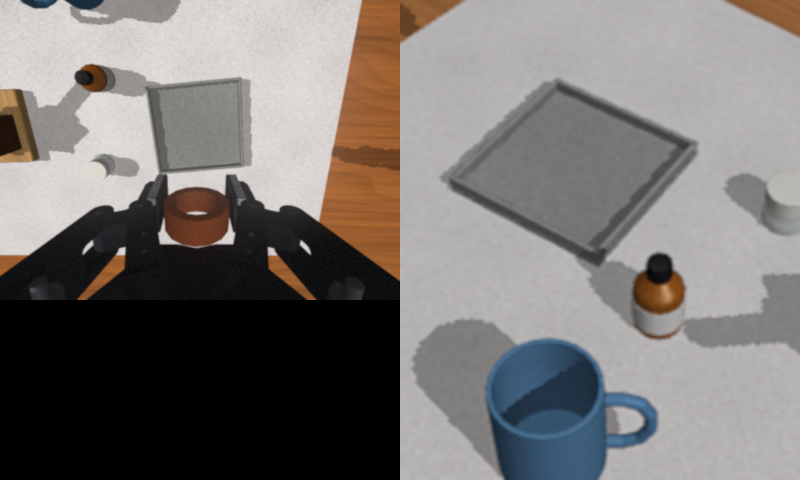

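The wrist view shows the ring upright between the pads, bore along tool x, with the tray centred at full-frame column ~314. The scene view still shows only the empty tray.

>>> {"op": "play_rows", "data": {"series": [[0,[0,0.04,0.5],[0,0,0]],[0,[0,0,0.7],[0,0,0]],[0,[0,0,0.7],[0,0,0]],[0,[0,0,0.7],[0,0,0]],[0,[0,0,0.7],[0,0,0]],[0,[0,0,0.5],[0,0,0]],[0,[0,0,0.3],[0,0,0]],[0,[0,0,0],[0,0,0]]]}}

```text
t: 12.12
tool_pos: [0.5197, -0.1739, 0.0287]
tool_rot: [-3.141, -0.002, 0.002]
contact_force: [-0.1, -0.1, 0.5]
opening: 0.0428
grip_force: 30.7
```

>>> {"op": "play_rows", "data": {"series": [[0,[0,0,0.08],[0,0,0]],[0,[0,0,0.08],[0,0,0]],[0,[0,0,0.08],[0,0,0]],[0,[0,0,0.04],[0,0,0]],[0,[0,0,0],[0,0,0]]]}}

```text
t: 12.75
tool_pos: [0.52, -0.1747, 0.0154]
tool_rot: [3.141, 0.001, 0.001]
contact_force: [0.4, 0.1, -0.6]
opening: 0.0427
grip_force: 30.7
```

>>> {"op": "play_rows", "data": {"series": [[0,[0,0,0.04],[0,0,0]],[0,[0,0,0.04],[0,0,0]],[0,[0,0,0],[0,0,0]]]}}

```text
t: 13.12
tool_pos: [0.52, -0.1746, 0.0114]
tool_rot: [3.141, 0.001, 0.001]
contact_force: [-0.0, -0.8, -0.6]
opening: 0.0426
grip_force: 30.7
```

>>> {"op": "play_rows", "data": {"series": [[0,[0,0,0.03],[0,0,0]],[0,[0,0,0],[0,0,0]]]}}

```text
t: 13.38
tool_pos: [0.5201, -0.1747, 0.01]
tool_rot: [3.141, 0.001, 0.001]
contact_force: [0.0, -0.5, -1.1]
opening: 0.0427
grip_force: 30.7
```

>>> {"op": "play_rows", "data": {"series": [[0,[0,0,0.03],[0,0,0]],[0,[0,0,0],[0,0,0]]]}}

```text
t: 13.62
tool_pos: [0.52, -0.1747, 0.0085]
tool_rot: [3.141, 0.001, 0.001]
contact_force: [0.6, -0.6, -0.6]
opening: 0.0426
grip_force: 30.7
```

>>> {"op": "play_rows", "data": {"series": [[0,[0,0,0.03],[0,0,0]],[0,[0,0,0],[0,0,0]]]}}

```text
t: 13.88
tool_pos: [0.5201, -0.1747, 0.007]
tool_rot: [3.141, 0.001, 0.001]
contact_force: [-0.8, -0.9, 0.1]
opening: 0.0428
grip_force: 30.7
```

>>> {"op": "play_rows", "data": {"series": [[0,[0,0,0.02],[0,0,0]],[0,[0,0,0],[0,0,0]]]}}

```text
t: 14.12
tool_pos: [0.5201, -0.1747, 0.006]
tool_rot: [3.141, 0.001, 0.001]
contact_force: [-0.3, 0.3, -0.1]
opening: 0.0424
grip_force: 30.7
```

>>> {"op": "play_rows", "data": {"series": [[0,[0,0,0.02],[0,0,0]],[0,[0,0,0],[0,0,0]]]}}

```text
t: 14.38
tool_pos: [0.5205, -0.1748, 0.0056]
tool_rot: [3.141, 0.001, 0.002]
contact_force: [-0.4, 1.2, 3.7]
opening: 0.0429
grip_force: 30.8
```

>>> {"op": "play_rows", "data": {"series": [[0,[0,0,0.02],[0,0,0]],[0,[0,0,0],[0,0,0]]]}}

```text
t: 14.62
tool_pos: [0.521, -0.1749, 0.0055]
tool_rot: [3.141, 0.001, 0.003]
contact_force: [-2.8, 2.2, 8.4]
opening: 0.0429
grip_force: 31.1
```

Run:
```python
from h import *
from station import ctrl,imaging
w=imaging.get_image('wrist')['color'];h=cv2.cvtColor(w,cv2.COLOR_BGR2HSV)
m=((h[...,0]<12)&(h[...,1]>100)).astype(np.uint8);m[:,:200]=0;m[:,430:]=0
ys,xs=np.nonzero(m);print(xs.min(),xs.max(),ys.min(),ys.max())
a=cv2.resize(w[220:420,214:414],None,fx=2.9,fy=2.9);cv2.imwrite('pics/w5.png',a)
```

```text
211 422 301 477
```

>>> {"op": "play_rows", "data": {"series": [[0,[0,0,-0.02],[0,0,0]],[0,[0,0,0],[0,0,0]],[0.56,[0,0,0],[0,0,0]],[0.6,[0,0,0],[0,0,0]],[0.7,[0,0,0],[0,0,0]],[0.85,[0,0,0],[0,0,0]],[0.85,[0,0,0],[0,0,0]],[0.85,[0,0,0],[0,0,0]]]}}

```text
t: 15.68
tool_pos: [0.5202, -0.1747, 0.0051]
tool_rot: [3.141, 0.001, 0.001]
contact_force: [-0.0, 0.3, 0.7]
opening: 0.0731
grip_force: 0.0
```

Run:
```python
from h import *
from station import ctrl,imaging
w=imaging.get_image('wrist')['color']
import time
w2=imaging.get_image('wrist')['color']
def bb(w):
    h=cv2.cvtColor(w,cv2.COLOR_BGR2HSV);m=((h[...,0]<12)&(h[...,1]>100)).astype(np.uint8);m[:250]=0
    n,l,s,c=cv2.connectedComponentsWithStats(m);print([ (s[i].tolist(),np.round(c[i],1).tolist()) for i in range(1,n) if s[i,4]>300])
bb(w);bb(w2)
cv2.imwrite('pics/w6.png',w)
```

```text
[([264, 300, 104, 98, 8195], [315.3, 347.3])]
[([264, 300, 104, 98, 8207], [315.3, 347.2])]
```

View pics/w6.png

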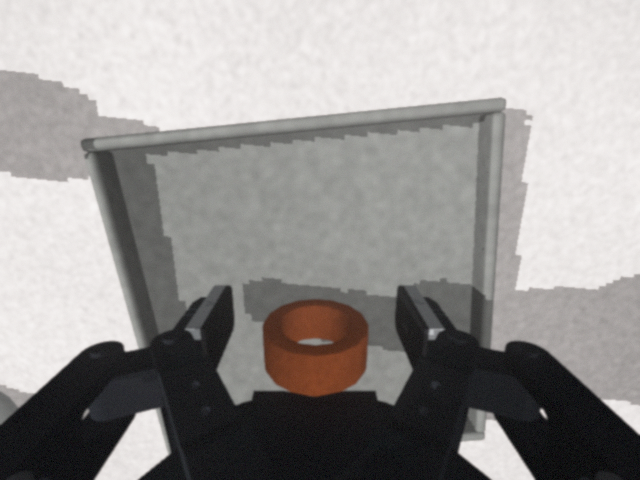

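The ring is standing free on its rim in the tray, at about (315,345), with the pads clear on both sides. It has not moved between frames. I'll lift straight up.

>>> {"op": "play_rows", "data": {"series": [[0.85,[0,0,-0.1],[0,0,0]],[0.85,[0,0,-0.3],[0,0,0]],[0.85,[0,0,-0.6],[0,0,0]],[1,[0,0,-0.8],[0,0,0]],[1,[0,0,-0.8],[0,0,0]],[1,[0,0,-0.8],[0,0,0]],[1,[0,0,-0.8],[0,0,0]],[1,[0,0,-0.4],[0,0,0]]]}}

```text
t: 16.77
tool_pos: [0.521, -0.1751, 0.2392]
tool_rot: [3.139, 0.001, 0.009]
contact_force: [-0.2, -0.1, -0.3]
opening: 0.0853
grip_force: 0.0
```

Run:
```python
from h import *
from station import ctrl,imaging
for k in range(2):
    o=ctrl.get_obs();w=imaging.get_image('wrist')['color']
    h=cv2.cvtColor(w,cv2.COLOR_BGR2HSV);m=((h[...,0]<12)&(h[...,1]>100)).astype(np.uint8)
    n,l,s,c=cv2.connectedComponentsWithStats(m)
    for i in range(1,n):
        if s[i,4]>200:
            p,d=wray(o,c[i]);print(s[i].tolist(),np.round(p+d*(.027-p[2])/d[2],4))
F=frame(52,2);M=np.array([.5514,.180,.0836])
G=M+F@[.0275,0,.019]
print('grasp',G);plan(o,G-.09*F[:,2],F)
```

```text
[0, 186, 30, 61, 654] [0.507 0.154 0.027]
[294, 206, 39, 24, 797] [ 0.5081 -0.1747  0.027 ]
[0, 186, 33, 59, 685] [0.5112 0.1538 0.027 ]
[294, 207, 39, 23, 798] [ 0.508  -0.1747  0.027 ]
grasp [0.58474754 0.18116452 0.08555849]
shift units (tool now) [ 0.145 -7.1    1.663] | after turn [-0.724 -7.084  1.579] turn [ 0.11   4.693 -0.226] F [ 1.3 -0.   1.5] pos [ 0.5217 -0.1754  0.241 ] open 0.08515933519057604 grip 0.0 t 16.82
```

>>> {"op": "play_rows", "data": {"series": [[1,[0,-0.6,0],[0,0,0]],[1,[0,-0.95,0],[0,0,0]],[1,[0,-0.95,0],[0,0,0]],[1,[0,-0.95,0],[0,0,0]],[1,[0,-0.95,0],[0,0,0]],[1,[0,-0.95,0],[0,0,0]],[1,[0,-0.95,0],[0,0,0]],[1,[0,-0.75,0],[0,0,0]]]}}

```text
t: 17.88
tool_pos: [0.5184, 0.1795, 0.2323]
tool_rot: [3.14, 0.002, -0.005]
contact_force: [-0.1, -1.0, -0.8]
opening: 0.0856
grip_force: 0.0
```

>>> {"op": "play_rows", "data": {"series": [[1,[0,0,0],[0.02,0.78,-0.04]],[1,[0,0,0],[0.02,0.78,-0.04]],[1,[0,0,0],[0.02,0.78,-0.04]],[1,[0,0,0],[0.02,0.78,-0.04]],[1,[0,0,0],[0.02,0.78,-0.04]],[1,[0,0,0],[0.01,0.79,-0.03]],[1,[-0.4,0,0.5],[0,0,0]],[1,[0,0,0],[0,0,0]]]}}

```text
t: 18.88
tool_pos: [0.5162, 0.1773, 0.1967]
tool_rot: [-2.966, -0.051, -0.994]
contact_force: [-0.1, 0.6, 0.0]
opening: 0.0853
grip_force: 0.0
```

Run:
```python
from h import *
from station import ctrl,imaging
F=frame(52,2);M=np.array([.5514,.180,.0836]);G=M+F@[.0275,0,.021]
o=ctrl.get_obs();plan(o,G,F)
w=imaging.get_image('wrist')['color'];cv2.imwrite('pics/w7.png',w)
def wp(P):
    T=R.from_rotvec(o['tool_rot']).as_matrix();t=T.T@(P-o['tool_pos']);q=HE[:3,:3].T@(t-HE[:3,3]);return q[:2]/q[2]*332.988+[314.185,234.418]
print([np.round(wp(M+F@p),1).tolist() for p in ([.092,0,-.007],[.080,0,-.011],[.012,0,-.011],[.012,0,-.022],[0,0,-.022])])
e=wp(M+F@[.05,0,-.0])
for r in (wp(M+F@[.08,0,0])[1],wp(M+F@[.05,0,0])[1],wp(M+F@[.025,0,0])[1]):
    g=cv2.GaussianBlur(w,(3,3),0).astype(int)[int(r)]
    s=g.max(1)-g.min(1);d=np.abs(np.diff(g.sum(1)));xs=np.argsort(d[270:360])[-6:]+270;print(int(r),sorted(xs.tolist()))
c=w[:,314].astype(int).sum(1);d=np.diff(c);print([(i,int(d[i])) for i in range(110,330) if abs(d[i])>40])
```

```text
shift units (tool now) [-0.243 -0.025  2.641] | after turn [-0.287 -0.03   2.636] turn [-0.012  0.12  -0.008] F [-0.1  0.6  0. ] pos [0.5162 0.1773 0.1967] open 0.08532666239831763 grip 0.0 t 18.88
[[312.3, 163.7], [312.3, 181.2], [312.6, 268.1], [312.5, 273.9], [312.6, 288.4]]
179 [315, 318, 323, 324, 325, 326]
217 [316, 317, 323, 324, 325, 326]
247 [296, 297, 323, 324, 325, 326]
[(287, -62), (288, -86)]
```

>>> {"op": "play_rows", "data": {"series": [[1,[-0.28,-0.05,0.4],[-0.01,0.12,-0.01]],[1,[0,0,0.6],[0,0,0]],[1,[0,0,0.6],[0,0,0]],[1,[0,0,0.6],[0,0,0]],[1,[0,0,0.3],[0,0,0]],[1,[0,0,0.13],[0,0,0]],[1,[0,0,0],[0,0,0]],[1,[0,0,0],[0,0,0]]]}}

```text
t: 19.92
tool_pos: [0.59, 0.1835, 0.0925]
tool_rot: [-2.951, -0.051, -1.034]
contact_force: [-0.3, -0.5, 0.5]
opening: 0.0854
grip_force: 0.0
```

Run:
```python
from h import *
from station import ctrl,imaging
F=frame(52,2);M=np.array([.5514,.180,.0836]);G=M+F@[.0275,0,.021]
o=ctrl.get_obs();plan(o,G,F)
w=imaging.get_image('wrist')['color'];cv2.imwrite('pics/w8.png',w)
g=cv2.GaussianBlur(w,(3,3),0).astype(int).sum(2)
for r in (190,230,270):
    d=np.diff(g[r]);print(r,[(i,int(d[i])) for i in range(250,380) if abs(d[i])>25])
```

```text
shift units (tool now) [-0.17   0.043  0.082] | after turn [-0.169  0.042  0.084] turn [-0.016 -0.078 -0.008] F [-0.3 -0.5  0.5] pos [0.59   0.1835 0.0925] open 0.08537634024245501 grip 0.0 t 19.93
190 [(340, 37), (341, 54), (342, 49), (343, 31)]
230 [(342, 45), (343, 69), (344, 57)]
270 [(341, 33), (342, 60), (343, 61), (344, 36)]
```

>>> {"op": "play_rows", "data": {"series": [[1,[-0.17,0,0.08],[-0.01,-0.08,0]],[1,[0,0,0],[0,0,0]],[0,[0,0,0],[0,0,0]],[0,[0,0,0],[0,0,0]],[0,[0,0,0],[0,0,0]],[0,[0,0,0],[0,0,0]],[0,[0,0,0],[0,0,0]],[0,[0,0,0],[0,0,0]]], "force": 60}}

```text
t: 20.98
tool_pos: [0.5855, 0.183, 0.0831]
tool_rot: [-2.96, -0.051, -1.016]
contact_force: [-2.2, -1.5, 2.7]
opening: 0.0204
grip_force: 58.4
```

>>> {"op": "play_rows", "data": {"series": [[0,[0,0,0],[0,0,0]],[0,[0,0,0],[0,0,0]],[0,[0,0,0],[0,0,0]],[0,[0,0,0],[0,0,0]]]}}

```text
t: 21.48
tool_pos: [0.5856, 0.183, 0.0831]
tool_rot: [-2.96, -0.051, -1.016]
contact_force: [-2.0, -4.9, 3.2]
opening: 0.0203
grip_force: 58.6
```

Run:
```python
from h import *
from station import ctrl,imaging
F=frame(52,2);M=np.array([.5514,.180,.0836]);G=M+F@[.0275,0,.021]
o=ctrl.get_obs();plan(o,G,F)
T=R.from_rotvec(o['tool_rot']).as_matrix();print(np.round(T.T@o['contact_force'],1),np.round(o['wrist_torque'],2))
```

```text
shift units (tool now) [ 0.017  0.037 -0.01 ] | after turn [ 0.017  0.037 -0.01 ] turn [-0.003  0.011 -0.006] F [-2.  -4.9  3.2] pos [0.5856 0.183  0.0831] open 0.020318683898229998 grip 58.6 t 21.48
[ 0.2  4.8 -3.9] [-0.58  0.23 -0.36]
```

>>> {"op": "play_rows", "data": {"series": [[0,[0.08,0.02,0],[0,0,0]],[0,[0.1,0,0],[0,0,0]],[0,[0.1,0,0],[0,0,0]],[0,[0,0,0],[0,0,0]]], "force": 80}}

```text
t: 21.98
tool_pos: [0.5863, 0.1826, 0.082]
tool_rot: [-2.974, -0.048, -0.979]
contact_force: [-46.0, 0.7, 17.6]
opening: 0.02
grip_force: 81.1
```

Run:
```python
from h import *
from station import ctrl,imaging
F=frame(52,2);M=np.array([.5514,.180,.0836]);G=M+F@[.0275,0,.021]
o=ctrl.get_obs();plan(o,G,F)
T=R.from_rotvec(o['tool_rot']).as_matrix();print(np.round(T.T@o['contact_force'],1),np.round(T.T@o['wrist_torque'],2))
```

```text
shift units (tool now) [ 0.018  0.027 -0.036] | after turn [ 0.019  0.027 -0.036] turn [ 0.012  0.195 -0.013] F [-46.    0.7  17.6] pos [0.5863 0.1826 0.082 ] open 0.019955360467939498 grip 81.1 t 21.98
[-26.6  -2.1 -41.4] [ 0.54 -4.24  0.07]
```

>>> {"op": "play_rows", "data": {"series": [[0,[-0.1,0,0],[0,0,0]],[0,[-0.1,0,0],[0,0,0]],[0,[0,0,0],[0,0,0]]]}}

```text
t: 22.35
tool_pos: [0.5859, 0.1828, 0.0828]
tool_rot: [-2.962, -0.05, -1.007]
contact_force: [-11.4, 0.9, 5.1]
opening: 0.0201
grip_force: 78.1
```

```bash
cat > st.py <<'E'
from h import *
from station import ctrl,imaging
F=frame(52,2);M=np.array([.5514,.180,.0836]);G=M+F@[.0275,0,.021]
o=ctrl.get_obs();plan(o,G,F)
T=R.from_rotvec(o['tool_rot']).as_matrix();print(np.round(T.T@o['contact_force'],1),np.round(T.T@o['wrist_torque'],2),np.round(o['q'],3))
E
python3 st.py
python3 - <<'E'
from h import *
a=cv2.imread('pics/w8.png').astype(int)
E
```

```text
shift units (tool now) [ 0.014  0.031 -0.018] | after turn [ 0.014  0.031 -0.018] turn [-0.007  0.054 -0.011] F [-11.4   0.9   5.1] pos [0.5859 0.1828 0.0828] open 0.020076724466693476 grip 78.1 t 22.35
[ -5.9  -1.3 -11. ] [ 0.08 -1.3  -0.04] [ 0.237 -0.139  2.168 -0.265  0.48   1.969]
```

>>> {"op": "play_rows", "data": {"series": [[0,[0,0.02,-0.06],[0,0,0]],[0,[0.02,0,0],[0,0,0]],[0,[0,0,0],[0,0,0]]]}}

```text
t: 22.72
tool_pos: [0.5865, 0.1814, 0.0867]
tool_rot: [-2.96, -0.049, -1.012]
contact_force: [-0.3, 3.9, -7.9]
opening: 0.0202
grip_force: 78.3
```

```bash
python3 st.py
```

```text
shift units (tool now) [-0.042  0.004  0.036] | after turn [-0.042  0.004  0.036] turn [-0.008  0.032 -0.014] F [-0.3  3.9 -7.9] pos [0.5865 0.1814 0.0867] open 0.02015905067642256 grip 78.3 t 22.73
[-4.9 -3.9  6.2] [ 0.62 -0.6   0.31] [ 0.234 -0.147  2.169 -0.26   0.484  1.962]
```

>>> {"op": "play_rows", "data": {"series": [[0,[0.06,-0.02,0],[0,0,0]],[0,[0,0,0],[0,0,0]]]}}

```text
t: 22.98
tool_pos: [0.5904, 0.1822, 0.0905]
tool_rot: [-2.959, -0.051, -1.017]
contact_force: [0.7, 1.2, -7.6]
opening: 0.0202
grip_force: 78.3
```

```bash
python3 st.py
```

```text
shift units (tool now) [-0.15   0.017  0.048] | after turn [-0.15   0.017  0.048] turn [-0.003  0.009 -0.004] F [ 0.7  1.2 -7.6] pos [0.5904 0.1822 0.0905] open 0.02018442184893033 grip 78.3 t 22.98
[-4.1 -1.2  6.5] [ 0.28 -0.47  0.09] [ 0.234 -0.144  2.16  -0.262  0.487  1.962]
```

>>> {"op": "play_rows", "data": {"series": [[0,[0.08,0,0.01],[0,0,0]],[0,[0.08,0,0],[0,0,0]],[0,[0.08,0,0],[0,0,0]],[0,[0,0,0],[0,0,0]]]}}

```text
t: 23.48
tool_pos: [0.6009, 0.1827, 0.0986]
tool_rot: [-2.958, -0.051, -1.02]
contact_force: [2.6, 1.5, -4.1]
opening: 0.0198
grip_force: 78.5
```

```bash
python3 st.py
```

```text
shift units (tool now) [-0.415  0.02   0.045] | after turn [-0.415  0.019  0.046] turn [-0.006 -0.006 -0.007] F [ 2.6  1.5 -4.1] pos [0.6009 0.1827 0.0986] open 0.019785522062918705 grip 78.5 t 23.48
[-0.4 -1.4  4.8] [ 0.13 -0.11  0.06] [ 0.23  -0.133  2.135 -0.251  0.498  1.947]
```

>>> {"op": "play_rows", "data": {"series": [[0,[0.1,0,0],[0,0,0]],[0,[0.1,0,0],[0,0,0]],[0,[0.1,0,0],[0,0,0]],[0,[0,0,0],[0,0,0]]]}}

```text
t: 23.98
tool_pos: [0.6127, 0.1831, 0.1077]
tool_rot: [-2.958, -0.051, -1.02]
contact_force: [1.8, 1.1, -3.9]
opening: 0.0199
grip_force: 78.7
```

```bash
python3 st.py
```

```text
shift units (tool now) [-0.714  0.021  0.044] | after turn [-0.714  0.02   0.045] turn [-0.006 -0.005 -0.007] F [ 1.8  1.1 -3.9] pos [0.6127 0.1831 0.1077] open 0.019875191877400108 grip 78.7 t 23.98
[-1.  -1.   4.2] [ 0.04 -0.13  0.03] [ 0.225 -0.119  2.105 -0.238  0.512  1.93 ]
```

>>> {"op": "play_rows", "data": {"series": [[0,[0.1,0,0],[0,0,0]],[0,[0.1,0,0],[0,0,0]],[0,[0.1,0,0],[0,0,0]],[0,[0.2,0,0],[0,0,0]],[0,[0.2,0,0],[0,0,0]],[0,[0.2,0,0],[0,0,0]],[0,[0,0,0],[0,0,0]]]}}

```text
t: 24.85
tool_pos: [0.6483, 0.1843, 0.1355]
tool_rot: [-2.958, -0.05, -1.019]
contact_force: [0.2, 0.1, -1.4]
opening: 0.0204
grip_force: 78.9
```

```bash
python3 st.py
python3 - <<'E'
from h import *
from station import ctrl,imaging
w=imaging.get_image('wrist')['color'];cv2.imwrite('pics/w9.png',w)
g=cv2.GaussianBlur(w,(3,3),0).astype(int).sum(2)
for n in('w8','w9'):
    g=cv2.GaussianBlur(cv2.imread(f'pics/{n}.png'),(3,3),0).astype(int).sum(2)
    d=np.diff(g[:,314]);print(n,[(i,int(d[i])) for i in range(80,400) if abs(d[i])>30])
E
```

```text
shift units (tool now) [-1.617  0.02   0.043] | after turn [-1.617  0.018  0.044] turn [-0.005 -0.002 -0.01 ] F [ 0.2  0.1 -1.4] pos [0.6483 0.1843 0.1355] open 0.02036984664351774 grip 78.9 t 24.85
[-0.7 -0.1  1.2] [ 0.03 -0.49  0.01] [ 0.211 -0.076  2.012 -0.204  0.558  1.886]
w8 [(377, -35), (395, -34), (396, -35)]
w9 [(101, 52), (102, 85), (103, 73), (104, 34), (330, -33), (365, -41), (384, 33), (394, -43), (395, -76), (396, -86), (397, -62)]
```

>>> {"op": "play_rows", "data": {"series": [[0,[0.25,0,-0.35],[0,0,0]],[0,[0.25,0,-0.4],[0,0,0]],[0,[0.25,0,-0.4],[0,0,0]],[0,[0.25,0,-0.35],[0,-0.4,0]],[0,[0,0,0],[0,-0.8,0]],[0,[0,0,0],[0,-0.8,0]],[0,[0,0,0],[0,-0.8,0]],[0,[0,0,0],[0,0,0]]]}}

```text
t: 25.9
tool_pos: [0.6417, 0.1838, 0.2241]
tool_rot: [-3.107, -0.053, -0.425]
contact_force: [-0.5, 0.1, -1.3]
opening: 0.0202
grip_force: 78.9
```

Run:
```python
from h import *
from station import ctrl
o=ctrl.get_obs();plan(o,np.array([.63,.184,.23]),frame(90,2))
```

```text
shift units (tool now) [-0.192 -0.013 -0.176] | after turn [-0.233 -0.013 -0.118] turn [-0.006 -1.948 -0.008] F [-0.5  0.1 -1.3] pos [0.6417 0.1838 0.2241] open 0.020171266884112686 grip 78.9 t 25.9
```

>>> {"op": "play_rows", "data": {"series": [[0,[0,0,0],[0,-0.65,0]],[0,[0,0,0],[0,-0.65,0]],[0,[0,0,0],[0,-0.65,0]],[0,[0,0,-0.1],[0,0,0]],[0,[0,0,0],[0,0,0]],[0,[0,0,0],[0,0,0]]]}}

```text
t: 26.65
tool_pos: [0.6398, 0.184, 0.229]
tool_rot: [-3.14, -0.055, 0.001]
contact_force: [0.0, 0.5, -1.4]
opening: 0.0198
grip_force: 78.9
```

Run:
```python
from h import *
from station import ctrl,imaging
o=ctrl.get_obs();plan(o,np.array([.63,.184,.23]),frame(90,2))
w=imaging.get_image('wrist')['color'];cv2.imwrite('pics/w10.png',w)
def seen(P): # tool coords -> pixel
    q=HE[:3,:3].T@(np.array(P)-HE[:3,3]);return np.round(q[:2]/q[2]*332.988+[314.185,234.418],1)
# mandrel in tool frame: grip at mandrel z=g, perp height h above TCP, pitch p (deg, nose up +)
for p in(-4,-2,0,2,4):
    c,s=np.cos(np.radians(p)),np.sin(np.radians(p));u=np.array([c,0,-s]);v=np.array([-s,0,-c])
    P=np.array([0,0,-.020]);
    f=lambda z,r:seen(P+u*(z-.0285)+v*r)
    print(p,'noseTop',f(.092,.007),'taper',f(.086,.011),'widths',np.round(2*.011*332.988/(HE[:3,:3].T@(P+u*(.08-.0285)-HE[:3,3]))[2],1),'collar',f(.012,.022))
g=cv2.GaussianBlur(w,(3,3),0).astype(int).sum(2)
d=np.diff(g[:,314]);print([(i,int(d[i])) for i in range(40,420) if abs(d[i])>25])
for r in (130,150,170,200,250,300):
    d=np.diff(g[r]);print(r,[(i,int(d[i])) for i in range(260,370) if abs(d[i])>40])
# also do static cameras see the mandrel?
for n in('scene','top'):
    b=imaging.get_image(n)['color'];cv2.imwrite(f'pics/{n}2.png',b);a=cv2.imread(f'pics/{n}0.png')
    m=(cv2.absdiff(a,b).max(2)>30).astype(np.uint8);k,l,s,c=cv2.connectedComponentsWithStats(m)
    print(n,[s[i].tolist() for i in range(1,k) if s[i,4]>60])
```

```text
shift units (tool now) [-0.196 -0.006 -0.02 ] | after turn [-0.196 -0.006 -0.02 ] turn [-0.008  0.005 -0.001] F [ 0.   0.5 -1.4] pos [0.6398 0.184  0.229 ] open 0.019793590869380092 grip 78.9 t 26.65
-4 noseTop [313.8 157.6] taper [313.9 175.4] widths 57.9 collar [314.1 385.7]
-2 noseTop [313.8 158.4] taper [313.8 176.9] widths 58.8 collar [314.1 386.5]
0 noseTop [313.8 159.4] taper [313.8 178.7] widths 59.6 collar [314.1 387.2]
2 noseTop [313.8 160.7] taper [313.8 180.7] widths 60.4 collar [314.1 387.7]
4 noseTop [313.8 162.3] taper [313.8 183. ] widths 61.3 collar [314.1 388.2]
[(309, -34), (310, -52), (311, -42), (364, -38), (365, -48), (366, -35), (383, 33), (384, 47), (385, 36), (394, -40), (395, -77), (396, -84), (397, -59), (398, -26)]
130 []
150 []
170 [(341, 54), (342, 76), (343, 66)]
200 [(341, 46), (342, 70), (343, 63)]
250 [(271, -47), (272, -57), (273, -50), (284, 47), (285, 57), (355, 44), (356, 48)]
300 [(286, 48), (287, 91), (288, 103), (289, 79), (339, -50), (340, -47), (369, 44)]
scene [[185, 0, 11, 17, 120], [207, 0, 48, 28, 929], [390, 0, 180, 80, 6106], [571, 0, 22, 37, 459], [527, 0, 113, 122, 3668], [332, 15, 37, 20, 138], [282, 32, 148, 98, 5724], [485, 33, 78, 68, 3012], [223, 35, 48, 33, 237], [626, 51, 14, 18, 123], [470, 81, 57, 29, 589], [166, 101, 90, 108, 4260], [457, 102, 36, 29, 430], [406, 108, 133, 205, 14302], [277, 180, 25, 25, 441], [228, 185, 25, 25, 148], [301, 220, 22, 28, 78], [256, 239, 35, 33, 534], [341, 269, 65, 33, 905]]
top [[0, 0, 201, 480, 46865], [39, 10, 15, 66, 257], [0, 92, 55, 11, 335], [7, 126, 20, 29, 103], [0, 135, 14, 24, 164], [171, 216, 44, 67, 1295], [0, 244, 31, 20, 269], [251, 246, 65, 46, 1087], [414, 298, 27, 11, 248]]
```

Run:
```python
from h import *
w=cv2.imread('pics/w10.png').astype(int).sum(2)
for a,b in((184,192),(196,204),(208,216),(220,228),(232,240)):
    p=cv2.GaussianBlur(w[a:b].mean(0).reshape(1,-1),(5,1),0)[0];d=np.abs(np.diff(p))
    def pk(lo,hi):
        i=lo+d[lo:hi].argmax();x=np.arange(i-2,i+3);return (x*d[x]).sum()/d[x].sum()+.5,d[i]
    l,r=pk(276,296),pk(332,352);print((a+b-1)/2,np.round(l,2),np.round(r,2),'w',round(r[0]-l[0],2))
def seen(P):
    q=HE[:3,:3].T@(np.array(P)-HE[:3,3]);return q[:2]/q[2]*332.988+[314.185,234.418]
for p in(-4,-2,0,2,4):
    c,s=np.cos(np.radians(p)),np.sin(np.radians(p));u=np.array([c,0,-s]);v=np.array([-s,0,-c]);P=np.array([0,0,-.020])
    zs=np.linspace(.04,.086,24);rows=[];ws=[]
    for z in zs:
        b=P+u*(z-.0285);ph=np.radians(np.arange(0,360,3))
        q=np.array([seen(b+.011*(np.cos(t)*v+np.sin(t)*np.array([0,1,0]))) for t in ph])
        i=q[:,0].argmax();rows.append(q[i,1]);ws.append(np.ptp(q[:,0]))
    print(p,[round(float(np.interp(r,rows[::-1],ws[::-1])),2) for r in(187.5,199.5,211.5,223.5,235.5)])
```

```text
187.5 [282.32  16.34] [342.86  64.67] w 60.54
199.5 [282.74  15.28] [342.7   64.88] w 59.96
211.5 [283.26  14.16] [342.59  66.12] w 59.33
223.5 [283.72  17.01] [342.47  71.27] w 58.75
235.5 [284.21  14.75] [342.26  70.2 ] w 58.04
-4 [58.26, 57.81, 57.36, 56.91, 56.46]
-2 [59.12, 58.59, 58.06, 57.53, 57.0]
0 [60.02, 59.41, 58.79, 58.18, 57.57]
2 [60.96, 60.26, 59.56, 58.86, 58.16]
4 [61.94, 61.15, 60.36, 59.57, 58.77]
```

>>> {"op": "play_rows", "data": {"series": [[0,[0,0,0],[0,0,0]],[0,[0,0,0],[0,0,0]],[0,[0,0,0],[0,0,0]],[0,[0,0,0],[0,0,0]]]}}

```text
t: 27.3
tool_pos: [0.6404, 0.1839, 0.2289]
tool_rot: [-3.14, -0.054, 0.003]
contact_force: [0.4, -0.9, -2.4]
opening: 0.0196
grip_force: 78.9
```

Run:
```python
from station import ctrl
print(ctrl.finish_job())
```

```text
the job is handed in; nothing more can be done
None
```

The job is handed in at 27.3 s: the ring stands on its rim in the tray, released, and the mandrel is held level to about 1° at about 25 cm; the first pull on the mandrel jammed and loaded the wrist to about 50 N before I eased it free, and the top view shows the mug, bottle and pot unmoved.

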